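# Pack the joiner's finishing kit tray

### The job

Pack the divided wooden tray for the next glue-up: the glue bottle with the red cap goes in the red-floored bay, the wax tin with the green lid in the green bay, the cork sanding block in the yellow bay and the small block plane in the blue bay, each standing upright and flat on its bay's floor, the way up it stands now. The bottle with the blue cap and the tin with the yellow lid do not belong: leave them standing where they are, undisturbed.

Things in the scene. Friction and masses are not known exactly. Their poses are not given: they have to be found in the camera images.
- glue: glue: white plastic bottle, 52 mm in diameter, straight-sided up to 104 mm, with a red label, and a red cap and short nozzle on top (132 mm high overall). Origin at the centre of its underside, z up its axis. About 0.22 kg.
- wax: wax: low round tin, 60 mm in diameter and 46 mm high: bare aluminium below (58 mm in diameter up to 30 mm), then a green lid 16 mm deep and 60 mm in diameter with a small white paper disc on top. Origin at the centre of its underside, z up. About 0.15 kg.
- cork: cork sanding block, plain cork-brown, 72 mm long (x), 44 mm wide (y), 40 mm high (z). Origin at the centre of its underside. About 0.06 kg.
- plane: small block plane: dark steel body on a bright steel sole 78 mm long (x), 34 mm wide (y); the flat parallel sides are 34 mm apart and rise 32 mm above the bench over the middle 70 mm of its length; a brass cap (toward -x) and a small dark wooden knob (toward +x) on top reach about 43 mm. Origin at the centre of its underside, z up. About 0.3 kg.
- finish: look-alike, to be left alone: white plastic bottle, 52 mm in diameter, straight-sided up to 104 mm, with a blue label, and a blue cap and short nozzle on top (132 mm high overall). Origin at the centre of its underside, z up its axis.
- filler: look-alike, to be left alone: low round tin, 60 mm in diameter and 46 mm high: bare aluminium below (58 mm in diameter up to 30 mm), then a yellow lid 16 mm deep and 60 mm in diameter with a small white paper disc on top. Origin at the centre of its underside, z up.
- bay_red: red-floored bay of the wooden kit tray. Origin at the middle of the bay, 3 mm below its coloured floor; x and y run along its walls, z up. The bay is 96 mm square inside. The tray is fixed, 210 mm square and 30 mm high, divided two by two by 6 mm walls into four such bays (centres 102 mm apart); the coloured floor lies 9 mm above the bench and the walls rise 21 mm above it. The tray's place and turn and the order of the colours change from start to start
- bay_green: green-floored bay of the wooden kit tray. Origin at the middle of the bay, 3 mm below its coloured floor; x and y run along its walls, z up. The bay is 96 mm square inside. The tray is fixed, 210 mm square and 30 mm high, divided two by two by 6 mm walls into four such bays (centres 102 mm apart); the coloured floor lies 9 mm above the bench and the walls rise 21 mm above it. The tray's place and turn and the order of the colours change from start to start
- bay_yellow: yellow-floored bay of the wooden kit tray. Origin at the middle of the bay, 3 mm below its coloured floor; x and y run along its walls, z up. The bay is 96 mm square inside. The tray is fixed, 210 mm square and 30 mm high, divided two by two by 6 mm walls into four such bays (centres 102 mm apart); the coloured floor lies 9 mm above the bench and the walls rise 21 mm above it. The tray's place and turn and the order of the colours change from start to start
- bay_blue: blue-floored bay of the wooden kit tray. Origin at the middle of the bay, 3 mm below its coloured floor; x and y run along its walls, z up. The bay is 96 mm square inside. The tray is fixed, 210 mm square and 30 mm high, divided two by two by 6 mm walls into four such bays (centres 102 mm apart); the coloured floor lies 9 mm above the bench and the walls rise 21 mm above it. The tray's place and turn and the order of the colours change from start to start
Not all that is in view belongs to the job. There is more than one size of the plane; the one meant has the size given above.

How it is judged:
By the outcome, as a careful person would: the job done as asked, in the order asked, and still so for the second after the job is handed in, with the robot touching nothing.
It also fails if it takes over 128 s, if anything falls off the work surface, if the arm or the gripper's body presses on something with over 40 N, if the wrist force passes 120 N, or if a joint passes its speed limit or range.

### The arm

A 6-joint arm with a two-finger parallel gripper is mounted at the origin on the work surface. World frame = base frame: x ahead of the robot, y to its left, z up, the work surface at z = 0. Lengths are in m, angles in rad, forces in N, time in s.
With the tool pointing down it reaches from about 0.35 to 0.975 m from the base axis. Payload 4.9 kg.
Tool frame: the origin (TCP) lies at the very end of the fingers, on their centre line; the grasp point (between the pads) lies 19 mm behind it; z points along the fingers, y is the line along which they close (so a half turn about z gives the same grasp; the last joint's range is limited). The gripper opens to 85 mm and grips with 20 to 120 N. Pads are 22 mm wide; open, the fingers measure 114 mm over their backs; the gripper's body (76 mm by 85 mm) begins 54 mm behind the grasp point. The pads swing forward as they close: fully open they stand 13 mm farther back than shut.
Start: joints at [1.119, 0.053, 1.613, -0, 1.476, -0.119], TCP at [0.204, 0.591, 0.231] pointing down, gripper open.
Joint ranges: [-3.01, 3.01], [-1.01, 2.22], [0.06, 2.58], [-1.02, 4.17], [0.09, 2.62], [-3.14, 3.14]. Speed limits (rad/s): [2.57, 2.57, 3.14, 3.14, 3.14, 3.14].

### API

Orientations are given as a unit quaternion [w, x, y, z].
In Python, from plant import state, optics, ticket, nets gives the robot as it stands. The module is installed in compiled form; this text tells all that it offers.
- The arm moves only by the shell command python3 -m inch 'ROWS' [OPENING]. ROWS is JSON, a list of rows, each an object of numbers: "dx", "dy", "dz": the shift along the tool's x, y, z as a fraction of full scale; "rx", "ry", "rz": the turn, a rotation vector about the tool's x, y, z as a fraction of full scale. In form: [{"dx": .., "dy": .., "dz": .., "rx": .., "ry": .., "rz": ..}, ...]. A call has 1 to 5 rows; each row is the pose to reach, as a shift and turn from the pose commanded when the call began, along the tool's axes at that moment; what a row does not reach only later rows make up. Full scale, the value 1, is 0.8 m for a shift and 1.5 rad for a turn. A row lasts 1/10 s, in which the tool goes at most 50 mm and 8.59 degrees, less where a joint would pass 70% of its speed; a pose out of reach is approached as far as the arm can. A call with a number of a shift or a turn outside -1 to 1 is refused whole. A call with a gripper value outside its range is refused whole. OPENING is the opening, from -1 (shut) to 1 (fully open), set as the call begins (- or left out, the last holds). The fingers move at their own pace and stop on an object; the grip force is fixed at half the most. Time passes only in rows, so rows that repeat a pose let the fingers close. It gives the time, the measured TCP pose, the force, the opening and the grip force at its end, in the units of the state.
- state(): the state, without advancing time (a new reading comes with each control period).
- optics.grab_frame(name): name is "side" or "top" or "wrist"; returns the picture (480x640x3 uint8, red, green, blue); there is no depth.
- optics.camera_info(name): a dict with "fx", "fy", "cx", "cy" (pixels), "k1" (the pictures are not rectified: a ray, as slopes to the right and down, at radius r is drawn at 1 + k1 r^2 times it, then the intrinsics apply), "R" (3x3) and "t" (3): a world point X has camera coordinates R X + t. Camera axes: x right, y down, z forward; pixel columns grow to the right and rows downward; lengths in m; the calibration is good to about 2 mm. A picture is of the moment at which its call begins: read the wrist's pose just before it. camera_info takes no time and is no camera call; for the wrist camera it gives the pose at the moment of the call.
- ticket.job_done(): hands the job in; it is judged then, once.
Trained networks look in the newest picture that a camera, given by its name, has taken for a name from the list of things; names that differ only in an ending like _2 or _b are one class to them, and where a whole thing is asked for, a point or a joint stands for the part that bears it (a point fixed in the world has none). Each returns a list of dicts, best first, with "confidence" (0 to 1); they miss things now and then, are a little off and sometimes report something else, mostly with a low value. They report only what shows in the picture. A call takes as long as a camera call. They do not tell look-alikes from the thing itself.
- nets.boxes_of(camera, name): "bbox" ([centre column, centre row, width, height] in pixels, round what is visible of it).
- nets.outline_of(camera, name): "pixels" (480x640 bool, what is visible of it) and "bbox" ([centre column, centre row, width, height] in pixels, round what is visible of it).
The state is a dict: "time": time; "joint_pos": joint angles; "joint_vel": joint speeds; "joint_efforts": joint torques, N m; "tool_pos": TCP position; "tool_rot": TCP orientation; "contact_force": force on the tool from outside, world axes, zero at the start; "ft_torque": the same for the moment, N m; "gripper_width": opening from 0.0 (shut) to 1.0 (fully open); "grasp_force": force on a finger pad.
Only numpy, scipy, OpenCV 4.12 (cv2) and the standard library are available. Lean on these libraries where they do the work, as an engineer would, in place of code of your own. Each camera call takes 0.05 s, during which the arm holds its last target. There are 200 camera calls.

## Working session

There is one attempt and no reset: what is moved stays moved. The work goes in short steps, Python scripts to look and compute and a shell command to move; the robot and the scene stay as the last step left them, time stands still between calls to the robot, and variables do not carry over. Pictures are saved under pics/ and viewed, at most 14 in all, crops included, and the job is handed in when it is done.

```bash
mkdir -p pics; python3 - <<'E'
from plant import state, optics
import cv2
s=state(); print({k:s[k] for k in('time','tool_pos','tool_rot','gripper_width')})
for n in('top','side','wrist'):
    cv2.imwrite(f'pics/{n}0.png',optics.grab_frame(n)[:,:,::-1]); c=optics.camera_info(n); print(n,c)
E
```

```text
{'time': 0.0, 'tool_pos': array([0.203917  , 0.59014289, 0.23007117]), 'tool_rot': array([-2.94792949e-04,  1.65652471e-01,  9.86183665e-01, -9.74769339e-04]), 'gripper_width': 0.998036806499599}
top {'fx': 466.6657484309378, 'fy': 466.6657484309378, 'cx': 314.36265087263104, 'cy': 240.77099713017046, 'k1': -0.10816433255746645, 'R': array([[-2.70043880e-02, -9.99630253e-01, -3.18137029e-03],
       [-9.89462296e-01,  2.71823172e-02, -1.42216336e-01],
       [ 1.42250229e-01, -6.92619164e-04, -9.89830487e-01]]), 't': array([0.00742283, 0.54995725, 0.94475646])}
side {'fx': 476.3742040956168, 'fy': 476.3742040956168, 'cx': 319.9285636692658, 'cy': 234.17454572325917, 'k1': -0.09434966578380005, 'R': array([[-0.98396469, -0.1774116 , -0.01840122],
       [-0.1138284 ,  0.70402531, -0.7009932 ],
       [ 0.13731925, -0.68765797, -0.71293052]]), 't': array([0.55909305, 0.08158747, 0.75298987])}
wrist {'fx': 353.5164464460249, 'fy': 353.5164464460249, 'cx': 315.7644643321479, 'cy': 242.84805619850135, 'k1': -0.0055265279266181215, 'R': array([[ 0.32643407,  0.94521933, -0.00110355],
       [ 0.9005415 , -0.31064933,  0.3041743 ],
       [ 0.28716861, -0.10028665, -0.95261576]]), 't': array([-0.62351173, -0.04126279,  0.38030492])}
```

View pics/top0.png

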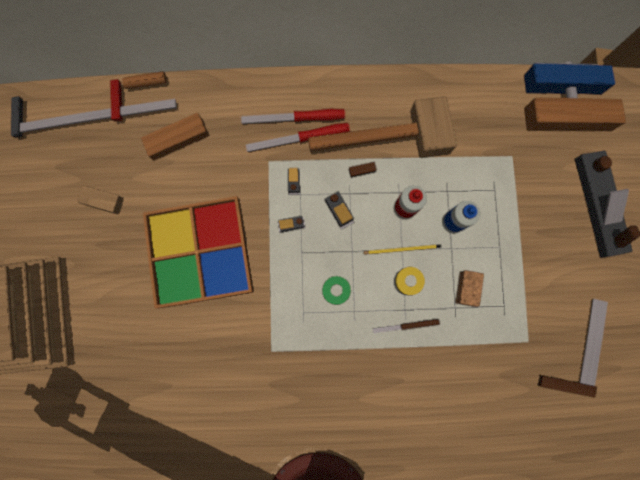

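View pics/side0.png

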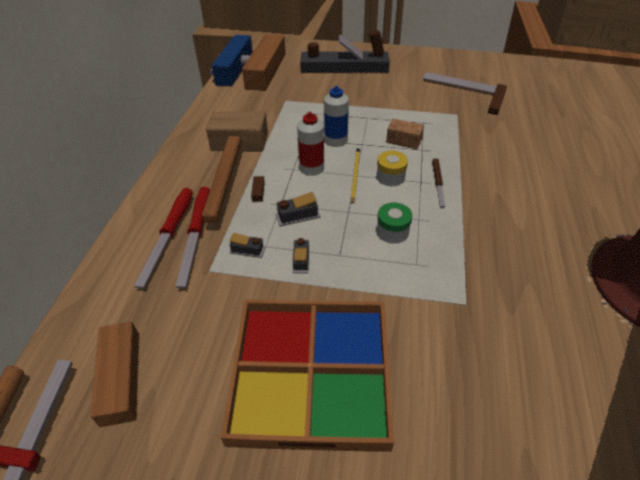

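The top view shows these candidates:
- **Bottles:** red cap (411,202) is the glue; blue cap (462,216) stays.
- **Tins:** green (337,290) is the wax; yellow (410,281) stays.
- **Cork:** (471,288). The wooden blocks at (100,199), (175,135) and (362,170) are not it.
- **Planes:** (339,209) is about 38 px long and looks right. (293,180) and (291,223) are too small, and (605,205) is too big.
- **Tray bays:** yellow (173,232), red (217,226), green (178,279), blue (224,271).

Next I'll fit models to both views.

```bash
cat > h.py <<'E'
import numpy as np, cv2
from scipy.optimize import minimize
from scipy.spatial.transform import Rotation as Ro
from plant import state, optics, nets
def proj(c,P):
    K=np.array([[c['fx'],0,c['cx']],[0,c['fy'],c['cy']],[0,0,1.]])
    return cv2.projectPoints(np.asarray(P,float).reshape(-1,3),cv2.Rodrigues(np.array(c['R']))[0],np.array(c['t']),K,np.array([c['k1'],0,0,0]))[0].reshape(-1,2)
def ray(c,uv,z):
    K=np.array([[c['fx'],0,c['cx']],[0,c['fy'],c['cy']],[0,0,1.]])
    p=cv2.undistortPoints(np.array(uv,float).reshape(-1,1,2),K,np.array([c['k1'],0,0,0])).reshape(-1,2)
    d=np.c_[p,np.ones(len(p))]@np.array(c['R']); o=-np.array(c['R']).T@c['t']
    return o+d*((z-o[2])/d[:,2])[:,None]
def place(P,q):
    a=q[2]; R=np.array([[np.cos(a),-np.sin(a)],[np.sin(a),np.cos(a)]]); P=np.array(P,float).copy()
    P[:,:2]=P[:,:2]@R.T+q[:2]; return P
def box(l,w,z0,z1,cx=0,cy=0): return np.array([[cx+i*l/2,cy+j*w/2,z] for i in(-1,1) for j in(-1,1) for z in(z0,z1)])
def cyl(d,z0,z1):
    t=np.arange(0,2*np.pi,.2); return np.array([[d/2*np.cos(a),d/2*np.sin(a),z] for a in t for z in(z0,z1)])
SH=4
def fill(m,uv,v):
    cv2.fillConvexPoly(m,np.round(cv2.convexHull(uv.astype(np.float32))*2**SH).astype(np.int32),v,cv2.LINE_AA,SH)
MODEL={'glue':[cyl(.052,0,.104),cyl(.018,.104,.132)],'wax':[cyl(.058,0,.03),cyl(.06,.03,.046)],'cork':[box(.072,.044,0,.04)],
 'plane':[box(.078,.034,0,.01),box(.07,.034,0,.032)]}
def soft(c,name,q):
    m=np.zeros((480,640),np.uint8)
    for b in MODEL[name]: fill(m,proj(c,place(b,q)),255)
    return m/255.
def iou(a,b): return np.minimum(a,b).sum()/np.maximum(a,b).sum()
def nm(f,x0): return minimize(f,x0,method='Nelder-Mead',options=dict(initial_simplex=np.array([x0]+[np.array(x0)+e for e in np.diag([.01,.01,.15])]),xatol=1e-4,fatol=1e-4))
def fit(name,obs,q0):
    """obs: list of (caminfo,mask)"""
    r=nm(lambda q:-np.mean([iou(soft(c,name,q),m) for c,m in obs]),q0)
    return r.x,-r.fun
def go(x,y,z,psi):
    """psi: world angle (deg) of tool y; nearest half turn unless full given"""
    s=state(); R=Ro.from_quat(np.roll(s['tool_rot'],-1)).as_matrix(); a=np.radians(psi)
    yv=np.array([np.cos(a),np.sin(a),0]); zv=np.array([0,0,-1.]); T=np.c_[np.cross(yv,zv),yv,zv]
    d=R.T@(np.array([x,y,z])-s['tool_pos'])/.8; r=Ro.from_matrix(R.T@T).as_rotvec()/1.5
    print('d',d.round(4),'r',r.round(4),'rows',int(np.ceil(max(np.linalg.norm(d)*16,np.degrees(np.linalg.norm(r)*1.5)/8.59))))
E
cat > m.py <<'E'
from h import *
C={n:optics.camera_info(n) for n in('top','side')}; I={n:optics.grab_frame(n) for n in C}
px={'glue':(411,202),'wax':(337,290),'cork':(471,288),'plane':(339,209)}
for k,uv in px.items():
    g=ray(C['top'],uv,.03)[0]; obs={}
    for n in C:
        t=proj(C[n],[g])[0]; o=[d for d in nets.outline_of(n,k)]
        print(k,n,[(np.round(d['bbox']).astype(int).tolist(),round(d['confidence'],2)) for d in o])
        o=[d for d in o if np.hypot(*(np.array(d['bbox'][:2])-t))<25]
        if o: obs[n]=(C[n],o[0]['pixels'].astype(float))
    for sel in (['top'],['side'],['top','side']):
        L=[obs[n] for n in sel if n in obs]
        if L:
            q,v=max((fit(k,L,[g[0],g[1],a]) for a in ((0,.7,1.4,2.1) if k in('cork','plane') else (0,))),key=lambda z:z[1]); print('  ',sel,q[:2].round(4),np.degrees(q[2]).round(1),round(v,3))
hsv={n:cv2.cvtColor(I[n],cv2.COLOR_RGB2HSV) for n in C}
H={'red':[(0,6),(174,180)],'green':[(50,75)],'yellow':[(20,33)],'blue':[(105,125)]}
cen=ray(C['top'],[(198,252)],.01)[0]
def fl(c,q,quad):
    out=np.zeros((480,640),np.uint8); fill(out,proj(c,place(np.array([[quad[0]*.051+i*.048,quad[1]*.051+j*.048,.009] for i in(-1,1) for j in(-1,1)]),q)),255)
    for s in(-.102,0,.102):
        fill(out,proj(c,place(box(.006,.21,.003,.03,s,0),q)),0); fill(out,proj(c,place(box(.21,.006,.003,.03,0,s),q)),0)
    return out/255.
for n in C:
    t=proj(C[n],[cen])[0]; R=np.zeros((480,640),bool); cv2_m=np.zeros((480,640),np.uint8); cv2.circle(cv2_m,tuple(int(v) for v in t),95 if n=='side' else 75,1,-1)
    h=hsv[n]; M={}
    for k,rs in H.items():
        m=np.zeros((480,640),bool)
        for a,b in rs: m|=(h[...,0]>=a)&(h[...,0]<=b)
        m&=(h[...,1]>190)&(h[...,2]>60)&(cv2_m>0); M[k]=m.astype(float)
        ys,xs=np.nonzero(m); print(n,k,m.sum(),round(xs.mean()),round(ys.mean()), ray(C[n],[(xs.mean(),ys.mean())],.009)[0][:2].round(3))
    U=np.clip(sum(M.values()),0,1)
    Q=[(i,j) for i in(-1,1) for j in(-1,1)]
    r=nm(lambda q:-iou(np.clip(sum(fl(C[n],q,k) for k in Q),0,1),U),[cen[0],cen[1],.05]); print(n,'tray',r.x.round(4),np.degrees(r.x[2]).round(1),round(-r.fun,3))
    for k in Q: print('   ',place(np.array([[k[0]*.051,k[1]*.051,0]]),r.x)[0,:2].round(4), max(H,key=lambda c:iou(fl(C[n],r.x,k),M[c])))
print(state()['time'])
crop=I['top'][150:320,260:510]; cv2.imwrite('pics/crop0.png',cv2.resize(crop,None,fx=3,fy=3,interpolation=cv2.INTER_CUBIC)[:,:,::-1])
E
python3 m.py
```

```text
glue top [([410, 202, 34, 34], 0.68)]
glue side [([312, 143, 23, 62], 0.88)]
   ['top'] [ 0.6237 -0.2087] 8.5 0.878
   ['side'] [ 0.6247 -0.2118] 9.1 0.897
   ['top', 'side'] [ 0.6243 -0.2102] 7.2 0.885
wax top [([339, 291, 26, 30], 0.84)]
wax side [([393, 222, 40, 38], 0.92), ([269, 404, 77, 64], 0.34)]
   ['top'] [ 0.4459 -0.0498] 1.2 0.924
   ['side'] [ 0.4457 -0.0519] 12.0 0.872
   ['top', 'side'] [ 0.4455 -0.0502] 5.2 0.896
cork top [([469, 289, 25, 36], 0.76)]
cork side [([406, 133, 36, 26], 0.72)]
   ['top'] [ 0.4402 -0.336 ] -7.8 0.844
   ['side'] [ 0.4411 -0.3404] 173.9 0.848
   ['top', 'side'] [ 0.4413 -0.3361] -5.5 0.844
plane top [([339, 211, 32, 33], 0.85), ([288, 225, 28, 14], 0.61), ([295, 182, 13, 32], 0.61)]
plane side [([302, 256, 21, 36], 0.78), ([247, 244, 38, 21], 0.69), ([299, 208, 48, 32], 0.68)]
   ['top'] [ 0.6214 -0.0631] 205.5 0.882
   ['side'] [ 0.6221 -0.0633] 206.4 0.924
   ['top', 'side'] [ 0.6219 -0.0636] 206.0 0.903
top red 1679 216 225 [0.596 0.207]m.py:30: RuntimeWarning: Mean of empty slice.
  ys,xs=np.nonzero(m); print(n,k,m.sum(),round(xs.mean()),round(ys.mean()), ray(C[n],[(xs.mean(),ys.mean())],.009)[0][:2].round(3))
  ret = ret.dtype.type(ret / rcount)
Traceback (most recent call last):
  File "m.py", line 30, in <module>
    ys,xs=np.nonzero(m); print(n,k,m.sum(),round(xs.mean()),round(ys.mean()), ray(C[n],[(xs.mean(),ys.mean())],.009)[0][:2].round(3))
                                           ~~~~~^^^^^^^^^^^
ValueError: cannot convert float NaN to integer
```

```bash
cat > t.py <<'E'
src=open('m.py').read().split("hsv={n")
exec(src[0].split("px=")[0]); body="hsv={n"+src[1]
body=body.replace("(50,75)","(45,90)").replace("(20,33)","(21,35)").replace("(105,125)","(100,130)").replace(">190",">110")
import collections; print([cv2.cvtColor(I['top'],cv2.COLOR_RGB2HSV)[v,u].tolist() for u,v in((217,226),(178,279),(173,232),(224,271))])
exec(body)
E
python3 t.py
```

```text
[[1, 205, 143], [67, 153, 123], [24, 178, 179], [108, 181, 134]]
top red 1767 217 225 [0.595 0.206]
top green 1770 177 279 [0.478 0.293]
top yellow 1776 172 235 [0.577 0.307]
top blue 1794 223 271 [0.493 0.191]
top tray [0.5369 0.2481 0.1514] 8.7 0.896
    [0.4942 0.1899] blue
    [0.4788 0.2908] green
    [0.595  0.2053] red
    [0.5796 0.3062] yellow
side red 3297 277 336 [0.595 0.201]
side green 4539 348 405 [0.479 0.288]
side yellow 4494 271 403 [0.579 0.303]
side blue 3268 348 338 [0.493 0.186]
side tray [0.5361 0.2475 0.1462] 8.4 0.899
    [0.4931 0.1896] blue
    [0.4782 0.2905] green
    [0.594  0.2045] red
    [0.5791 0.3054] yellow
0.75
```

View pics/crop0.png

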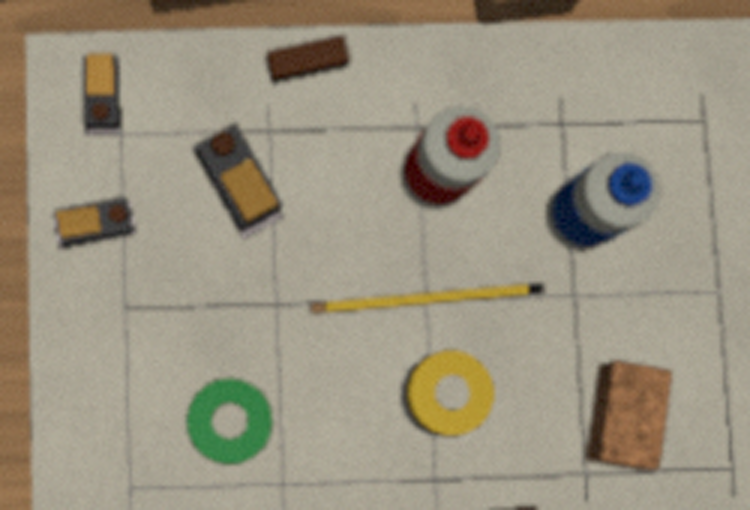

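The crop confirms the choices. The fits agree across the two cameras to about 2 mm:

| Thing | Position (x, y) m | Turn |
|---|---|---|
| Glue | (0.624, -0.210) | – |
| Wax | (0.4457, -0.0505) | – |
| Cork | (0.441, -0.337) | -6° |
| Plane (78 mm) | (0.622, -0.0635) | 26° |
| Tray centre | (0.5365, 0.2478) | 8.5° |

I'll start with the glue.

```bash
python3 -m inch '[{"rz":0.1},{"rz":0.2},{"rz":0.3},{"rz":0.4},{"rz":0.5}]' 1; python3 -m inch '[{"rz":0.1},{"rz":0.2},{"rz":0.3},{"rz":0.4},{"rz":0.44}]'; python3 -c "
from h import *
print(state()['joint_pos'].round(2)); go(.624,-.21,.23,-10)"
```

```text
[ 1.12  0.05  1.61  0.    1.48 -0.12]
d [-0.823  -0.7746  0.0016] r [ 1.000e-04 -0.000e+00  9.417e-01] rows 19validation failed for argument at $[0]...
validation failed for argument at $[0]...
```

```bash
python3 -m inch '[{"dx":0,"dy":0,"dz":0,"rx":0,"ry":0,"rz":0.1},{"dx":0,"dy":0,"dz":0,"rx":0,"ry":0,"rz":0.2},{"dx":0,"dy":0,"dz":0,"rx":0,"ry":0,"rz":0.3},{"dx":0,"dy":0,"dz":0,"rx":0,"ry":0,"rz":0.4},{"dx":0,"dy":0,"dz":0,"rx":0,"ry":0,"rz":0.5}]' 1;  python3 -c "
from h import *
print(state()['joint_pos'].round(2)); go(.624,-.21,.23,-10)"
```

```text
time: 1.25
tool_pos: [0.2042, 0.5907, 0.2313]
tool_rot: [-0.0, 0.518, 0.855, 0.0]
contact_force: [0.5, -0.6, 0.0]
gripper_width: 1.001
grasp_force: 0.0
[1.12 0.05 1.61 0.   1.48 0.64]
d [-1.1301  0.0012  0.0016] r [ 0.     -0.      0.4376] rows 19
```

```bash
for i in 1 2 3; do python3 -m inch '[{"dx":-0.06,"dy":0,"dz":0,"rx":0,"ry":0,"rz":0},{"dx":-0.12,"dy":0,"dz":0,"rx":0,"ry":0,"rz":0},{"dx":-0.18,"dy":0,"dz":0,"rx":0,"ry":0,"rz":0},{"dx":-0.24,"dy":0,"dz":0,"rx":0,"ry":0,"rz":0},{"dx":-0.28,"dy":0,"dz":0,"rx":0,"ry":0,"rz":0}]' | sed -n 2p; done; python3 -m inch '[{"dx":-0.06,"dy":0,"dz":0,"rx":0,"ry":0,"rz":0.1},{"dx":-0.12,"dy":0,"dz":0,"rx":0,"ry":0,"rz":0.2},{"dx":-0.18,"dy":0,"dz":0,"rx":0,"ry":0,"rz":0.3},{"dx":-0.24,"dy":0,"dz":0,"rx":0,"ry":0,"rz":0.4},{"dx":-0.29,"dy":0,"dz":0,"rx":0,"ry":0,"rz":0.44}]'; python3 -c "
from h import *
c=optics.camera_info('wrist'); f=optics.grab_frame('wrist'); cv2.imwrite('pics/w1.png',f[:,:,::-1])
print(state()['joint_pos'].round(2)); go(.624,-.21,.07,-10)
u=proj(c,[[.624,-.21,.132],[.624,-.21,.104]]);print(u)
h=cv2.cvtColor(f,cv2.COLOR_RGB2HSV); m=((h[...,0]<6)|(h[...,0]>174))&(h[...,1]>150)&(h[...,2]>50); y,x=np.nonzero(m); print(m.sum(),x.mean(),y.mean())"
```

```text
tool_pos: [0.3101, 0.3906, 0.2314]
tool_pos: [0.4152, 0.1925, 0.2317]
tool_pos: [0.5202, -0.0057, 0.2315]
time: 3.25
tool_pos: [0.6288, -0.2103, 0.2312]
tool_rot: [0.0, 0.767, 0.642, 0.0]
contact_force: [-0.1, 0.7, 0.7]
gripper_width: 1.004
grasp_force: 0.0
[-0.44  0.15  1.51 -0.    1.48 -0.26]
d [ 0.0057 -0.0091  0.2006] r [ 0.0013  0.0024 -0.0042] rows 4
[[307.33431065 242.76635156]
 [308.11273362 232.09688346]]
3384 436.0263002364066 96.4290780141844
```

View pics/w1.png

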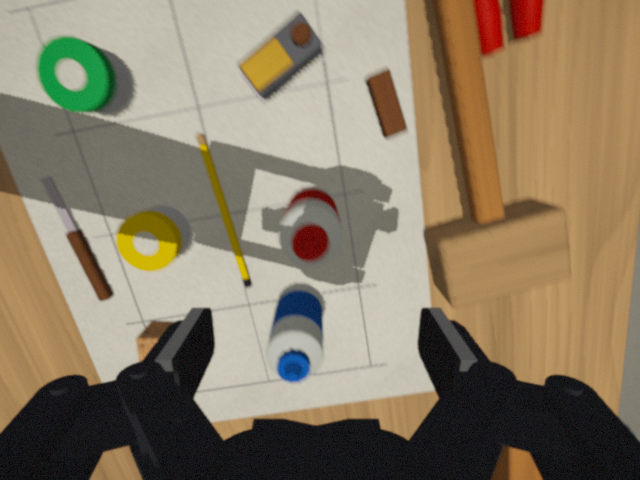

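The red cap is at (310,242), within 3 px of the predicted (307,243), so the fit is good. Descending and gripping.

```bash
python3 -m inch '[{"dx":0.006,"dy":-0.007,"dz":0,"rx":0,"ry":0,"rz":0},{"dx":0.006,"dy":-0.007,"dz":0.06,"rx":0,"ry":0,"rz":0},{"dx":0.006,"dy":-0.007,"dz":0.12,"rx":0,"ry":0,"rz":0},{"dx":0.006,"dy":-0.007,"dz":0.17,"rx":0,"ry":0,"rz":0},{"dx":0.006,"dy":-0.007,"dz":0.197,"rx":0,"ry":0,"rz":0}]' | sed -n 2,4p; for i in 1 2; do python3 -m inch '[{"dx":0,"dy":0,"dz":0,"rx":0,"ry":0,"rz":0},{"dx":0,"dy":0,"dz":0,"rx":0,"ry":0,"rz":0},{"dx":0,"dy":0,"dz":0,"rx":0,"ry":0,"rz":0},{"dx":0,"dy":0,"dz":0,"rx":0,"ry":0,"rz":0},{"dx":0,"dy":0,"dz":0,"rx":0,"ry":0,"rz":0}]' -1; done
```

```text
tool_pos: [0.6203, -0.1995, 0.0691]
tool_rot: [-0.003, 0.765, 0.644, -0.001]
contact_force: [-0.7, 0.5, 0.1]
time: 4.3
tool_pos: [0.6248, -0.2025, 0.0764]
tool_rot: [0.002, 0.765, 0.644, 0.001]
contact_force: [0.7, 1.3, 4.5]
gripper_width: 0.583
grasp_force: 62.6
time: 4.8
tool_pos: [0.6248, -0.2025, 0.0764]
tool_rot: [0.002, 0.765, 0.644, 0.001]
contact_force: [0.1, 1.4, 6.0]
gripper_width: 0.586
grasp_force: 62.7
```

Settled TCP is about 7 mm off along the pad width, so I'll regrip better centred, with a short settle.

```bash
python3 -m inch '[{"dx":0,"dy":0,"dz":0,"rx":0,"ry":0,"rz":0},{"dx":0,"dy":0,"dz":0,"rx":0,"ry":0,"rz":0},{"dx":0,"dy":0,"dz":0,"rx":0,"ry":0,"rz":0},{"dx":-0.009,"dy":0,"dz":0.006,"rx":0,"ry":0,"rz":0},{"dx":-0.009,"dy":0,"dz":0.006,"rx":0,"ry":0,"rz":0}]' 1 | sed -n 2,4p; for i in 1 2; do python3 -m inch '[{"dx":0,"dy":0,"dz":0,"rx":0,"ry":0,"rz":0},{"dx":0,"dy":0,"dz":0,"rx":0,"ry":0,"rz":0},{"dx":0,"dy":0,"dz":0,"rx":0,"ry":0,"rz":0},{"dx":0,"dy":0,"dz":0,"rx":0,"ry":0,"rz":0},{"dx":0,"dy":0,"dz":0,"rx":0,"ry":0,"rz":0}]' -1; done; python3 -c "
from h import *
go(.624,-.21,.07,-10)
c=optics.camera_info('wrist'); f=optics.grab_frame('wrist')
h=cv2.cvtColor(f,cv2.COLOR_RGB2HSV); cv2.imwrite('pics/w2.png',f[:,:,::-1]); print(proj(c,[[.624,-.21,.132],[.624,-.21,.12]]))"
```

```text
tool_pos: [0.6212, -0.2098, 0.0677]
tool_rot: [-0.001, 0.765, 0.643, -0.001]
contact_force: [0.3, 0.3, -0.7]
time: 5.8
tool_pos: [0.6225, -0.2093, 0.0693]
tool_rot: [0.0, 0.765, 0.644, 0.0]
contact_force: [1.8, -0.4, 1.8]
gripper_width: 0.596
grasp_force: 62.7
time: 6.3
tool_pos: [0.6225, -0.2093, 0.0693]
tool_rot: [0.0, 0.765, 0.644, 0.0]
contact_force: [1.4, -0.1, 2.3]
gripper_width: 0.589
grasp_force: 62.8
d [-0.0005  0.002  -0.0008] r [0.0007 0.0001 0.0017] rows 1
[[317.2595451  414.36972781]
 [317.05724462 385.4738537 ]]
```

View pics/w2.png

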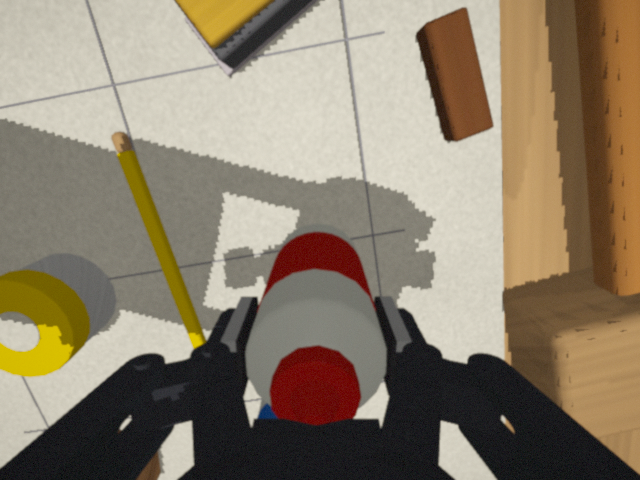

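The pads sit squarely on the glue. Lifting it and carrying it to the red bay.

```bash
python3 -m inch '[{"dx":0,"dy":0,"dz":-0.02,"rx":0,"ry":0,"rz":0},{"dx":0,"dy":0,"dz":-0.05,"rx":0,"ry":0,"rz":0},{"dx":0,"dy":0,"dz":-0.09,"rx":0,"ry":0,"rz":0},{"dx":0,"dy":0,"dz":-0.13,"rx":0,"ry":0,"rz":0},{"dx":0.02,"dy":0,"dz":-0.13,"rx":0,"ry":0,"rz":0}]' | sed -n 2,6p;  python3 -m inch '[{"dx":0.05,"dy":-0.012,"dz":0,"rx":0,"ry":0,"rz":0},{"dx":0.1,"dy":-0.024,"dz":0,"rx":0,"ry":0,"rz":0},{"dx":0.15,"dy":-0.036,"dz":0,"rx":0,"ry":0,"rz":0},{"dx":0.2,"dy":-0.048,"dz":0,"rx":0,"ry":0,"rz":0},{"dx":0.25,"dy":-0.06,"dz":0,"rx":0,"ry":0,"rz":0}]' | sed -n 2,6p;  python3 -m inch '[{"dx":0.05,"dy":-0.012,"dz":0,"rx":0,"ry":0,"rz":0},{"dx":0.1,"dy":-0.024,"dz":0,"rx":0,"ry":0,"rz":0},{"dx":0.15,"dy":-0.036,"dz":0,"rx":0,"ry":0,"rz":0},{"dx":0.2,"dy":-0.05,"dz":0,"rx":0,"ry":0,"rz":0},{"dx":0.22,"dy":-0.06,"dz":0,"rx":0,"ry":0,"rz":0}]' | sed -n 2,6p; python3 -m inch '[{"dx":0.01,"dy":0,"dz":0,"rx":0,"ry":0,"rz":0},{"dx":0.01,"dy":0,"dz":0,"rx":0,"ry":0,"rz":0},{"dx":0.01,"dy":0,"dz":0,"rx":0,"ry":0,"rz":0}]' | sed -n 2,6p; python3 -c "
from h import *
go(.5945,.205,.079,-10)"
```

```text
tool_pos: [0.627, -0.1956, 0.1795]
tool_rot: [0.004, 0.766, 0.643, 0.002]
contact_force: [0.6, -0.4, -0.7]
gripper_width: 0.592
grasp_force: 62.7
tool_pos: [0.6099, 0.0142, 0.1711]
tool_rot: [-0.001, 0.765, 0.644, -0.001]
contact_force: [0.0, -0.0, -2.3]
gripper_width: 0.594
grasp_force: 62.7
tool_pos: [0.5924, 0.197, 0.1712]
tool_rot: [-0.001, 0.764, 0.645, -0.001]
contact_force: [-0.5, -0.5, -1.8]
gripper_width: 0.591
grasp_force: 62.7
tool_pos: [0.596, 0.2002, 0.1725]
tool_rot: [0.0, 0.766, 0.643, -0.001]
contact_force: [-0.2, -0.3, -2.0]
gripper_width: 0.593
grasp_force: 62.7
d [ 0.0057 -0.0028  0.1169] r [-0.0004  0.0007  0.001 ] rows 2
```

```bash
python3 -m inch '[{"dx":0.006,"dy":-0.003,"dz":0.03,"rx":0,"ry":0,"rz":0},{"dx":0.006,"dy":-0.003,"dz":0.07,"rx":0,"ry":0,"rz":0},{"dx":0.006,"dy":-0.003,"dz":0.1,"rx":0,"ry":0,"rz":0},{"dx":0.006,"dy":-0.003,"dz":0.112,"rx":0,"ry":0,"rz":0},{"dx":0.006,"dy":-0.003,"dz":0.112,"rx":0,"ry":0,"rz":0}]' | sed -n 2,4p; python3 -m inch '[{"dx":0,"dy":0,"dz":0.005,"rx":0,"ry":0,"rz":0},{"dx":0,"dy":0,"dz":0.005,"rx":0,"ry":0,"rz":0},{"dx":0,"dy":0,"dz":0.005,"rx":0,"ry":0,"rz":0},{"dx":0,"dy":0,"dz":0.005,"rx":0,"ry":0,"rz":0}]' | sed -n 2,6p; python3 -c "
from h import *
go(.5945,.205,.079,-10)"
```

```text
tool_pos: [0.5935, 0.205, 0.0814]
tool_rot: [-0.001, 0.766, 0.643, -0.002]
contact_force: [-0.9, 1.0, -1.8]
tool_pos: [0.5951, 0.2067, 0.0805]
tool_rot: [0.0, 0.765, 0.644, 0.001]
contact_force: [-0.0, 0.5, -1.6]
gripper_width: 0.593
grasp_force: 62.8
d [-0.0022 -0.0004  0.0018] r [ 0.0011 -0.0004  0.0017] rows 1
```

```bash
python3 -m inch '[{"dx":0,"dy":0,"dz":0.002,"rx":0,"ry":0,"rz":0},{"dx":0,"dy":0,"dz":0.002,"rx":0,"ry":0,"rz":0},{"dx":0,"dy":0,"dz":0.002,"rx":0,"ry":0,"rz":0}]' | sed -n 2,4p; python3 -m inch '[{"dx":0,"dy":0,"dz":0,"rx":0,"ry":0,"rz":0},{"dx":0,"dy":0,"dz":0,"rx":0,"ry":0,"rz":0},{"dx":0,"dy":0,"dz":0,"rx":0,"ry":0,"rz":0},{"dx":0,"dy":0,"dz":0,"rx":0,"ry":0,"rz":0},{"dx":0,"dy":0,"dz":0,"rx":0,"ry":0,"rz":0}]' 1 | sed -n 2,6p; python3 -m inch '[{"dx":0,"dy":0,"dz":-0.02,"rx":0,"ry":0,"rz":0},{"dx":0,"dy":0,"dz":-0.06,"rx":0,"ry":0,"rz":0},{"dx":0,"dy":0,"dz":-0.12,"rx":0,"ry":0,"rz":0},{"dx":0,"dy":0,"dz":-0.16,"rx":0,"ry":0,"rz":0},{"dx":0,"dy":0,"dz":-0.16,"rx":0,"ry":0,"rz":0}]' | sed -n 2,4p;python3 -c "
from h import *
go(.4457,-.0505,.2,-10)"
```

```text
tool_pos: [0.595, 0.2066, 0.0784]
tool_rot: [0.0, 0.765, 0.644, 0.001]
contact_force: [-0.2, -0.4, 0.9]
tool_pos: [0.5944, 0.2065, 0.0776]
tool_rot: [-0.0, 0.765, 0.644, -0.0]
contact_force: [0.4, 0.0, 0.3]
gripper_width: 0.999
grasp_force: 0.0
tool_pos: [0.5981, 0.2073, 0.2149]
tool_rot: [0.003, 0.765, 0.644, 0.006]
contact_force: [-0.3, 0.9, 0.8]
d [-0.3502 -0.1328  0.0152] r [ 0.0085 -0.0035  0.0017] rows 6
```

Glue is released. Next, the wax.

```bash
python3 -m inch '[{"dx":-0.05,"dy":-0.02,"dz":0,"rx":0,"ry":0,"rz":0},{"dx":-0.1,"dy":-0.04,"dz":0,"rx":0,"ry":0,"rz":0},{"dx":-0.15,"dy":-0.057,"dz":0,"rx":0,"ry":0,"rz":0},{"dx":-0.2,"dy":-0.076,"dz":0,"rx":0,"ry":0,"rz":0},{"dx":-0.25,"dy":-0.095,"dz":0,"rx":0,"ry":0,"rz":0}]' | sed -n 2,2p; python3 -m inch '[{"dx":-0.05,"dy":-0.02,"dz":0,"rx":0,"ry":0,"rz":0.09},{"dx":-0.1,"dy":-0.038,"dz":0,"rx":0,"ry":0,"rz":0.18},{"dx":-0.1,"dy":-0.038,"dz":0.015,"rx":0,"ry":0,"rz":0.27},{"dx":-0.1,"dy":-0.038,"dz":0.015,"rx":0,"ry":0,"rz":0.308},{"dx":-0.1,"dy":-0.038,"dz":0.015,"rx":0,"ry":0,"rz":0.308}]' | sed -n 2,2p;python3 -m inch '[{"dx":0,"dy":0,"dz":0,"rx":0,"ry":0,"rz":0},{"dx":0,"dy":0,"dz":0,"rx":0,"ry":0,"rz":0}]' | sed -n 2,2p;python3 -c "
from h import *
go(.4457,-.0505,.02,-36.5)
c=optics.camera_info('wrist'); f=optics.grab_frame('wrist')
o=nets.outline_of('wrist','wax')
for d in o:
  ys,xs=np.nonzero(d['pixels']); 
  print(d['confidence'],d['bbox'],fit('wax',[(c,d['pixels'].astype(float))],[.4457,-.0505,0]) if np.hypot(*(proj(c,[[.4457,-.0505,.046]])[0]-d['bbox'][:2]))<60 else '')"
```

```text
tool_pos: [0.4841, 0.0213, 0.2059]
tool_pos: [0.4412, -0.0515, 0.1936]
tool_pos: [0.4419, -0.051, 0.1941]
d [0.0033 0.0034 0.2176] r [ 0.0003 -0.0001  0.003 ] rows 4
0.9 [318.8, 220.6, 69.7, 76.2] (array([ 0.44619279, -0.05179475,  0.09188966]), np.float64(0.9515377567772448))
```

```bash
python3 -m inch '[{"dx":0.003,"dy":0.004,"dz":0.05,"rx":0,"ry":0,"rz":0},{"dx":0.003,"dy":0.004,"dz":0.11,"rx":0,"ry":0,"rz":0},{"dx":0.003,"dy":0.004,"dz":0.17,"rx":0,"ry":0,"rz":0},{"dx":0.003,"dy":0.004,"dz":0.21,"rx":0,"ry":0,"rz":0},{"dx":0.003,"dy":0.004,"dz":0.223,"rx":0,"ry":0,"rz":0}]' | sed -n 2,4p; python3 -m inch '[{"dx":0,"dy":0,"dz":0,"rx":0,"ry":0,"rz":0},{"dx":0,"dy":0,"dz":0,"rx":0,"ry":0,"rz":0}]' | sed -n 2,4p; python3 -m inch '[{"dx":0,"dy":0,"dz":0,"rx":0,"ry":0,"rz":0},{"dx":0,"dy":0,"dz":0,"rx":0,"ry":0,"rz":0},{"dx":0,"dy":0,"dz":0,"rx":0,"ry":0,"rz":0},{"dx":0,"dy":0,"dz":0,"rx":0,"ry":0,"rz":0},{"dx":0,"dy":0,"dz":0,"rx":0,"ry":0,"rz":0}]' -1; python3 -c "
from h import *
go(.446,-.0512,.015,-36.5)
go(.4785,.2907,.12,-36.5)"
```

```text
tool_pos: [0.4425, -0.05, 0.0113]
tool_rot: [-0.003, 0.892, 0.452, -0.003]
contact_force: [-0.3, 0.8, 0.2]
tool_pos: [0.4473, -0.0515, 0.0172]
tool_rot: [0.001, 0.892, 0.452, 0.001]
contact_force: [1.0, 0.2, 0.6]
time: 12.85
tool_pos: [0.4476, -0.0517, 0.0179]
tool_rot: [0.001, 0.892, 0.451, 0.002]
contact_force: [-1.4, 0.5, 6.2]
gripper_width: 0.682
grasp_force: 64.3
d [-0.0008 -0.002   0.0036] r [ 0.0025 -0.001   0.002 ] rows 1
d [ 0.3678 -0.2219 -0.1279] r [ 0.0025 -0.001   0.002 ] rows 8
```

```bash
python3 -m inch '[{"dx":0,"dy":0,"dz":-0.02,"rx":0,"ry":0,"rz":0},{"dx":0,"dy":0,"dz":-0.06,"rx":0,"ry":0,"rz":0},{"dx":0,"dy":0,"dz":-0.1,"rx":0,"ry":0,"rz":0},{"dx":0.02,"dy":-0.012,"dz":-0.13,"rx":0,"ry":0,"rz":0},{"dx":0.05,"dy":-0.03,"dz":-0.13,"rx":0,"ry":0,"rz":0}]' | sed -n 2,6p; python3 -m inch '[{"dx":0.05,"dy":-0.03,"dz":0,"rx":0,"ry":0,"rz":0},{"dx":0.1,"dy":-0.06,"dz":0,"rx":0,"ry":0,"rz":0},{"dx":0.15,"dy":-0.09,"dz":0,"rx":0,"ry":0,"rz":0},{"dx":0.2,"dy":-0.12,"dz":0,"rx":0,"ry":0,"rz":0},{"dx":0.25,"dy":-0.15,"dz":0,"rx":0,"ry":0,"rz":0}]' | sed -n 2,6p; python3 -m inch '[{"dx":0.04,"dy":-0.024,"dz":0,"rx":0,"ry":0,"rz":0},{"dx":0.068,"dy":-0.041,"dz":0,"rx":0,"ry":0,"rz":0},{"dx":0.068,"dy":-0.041,"dz":0,"rx":0,"ry":0,"rz":0},{"dx":0.068,"dy":-0.041,"dz":0,"rx":0,"ry":0,"rz":0},{"dx":0.068,"dy":-0.041,"dz":0,"rx":0,"ry":0,"rz":0}]' | sed -n 2,6p; python3 -c "
from h import *
go(.4785,.2907,.0275,-36.5)"
```

```text
tool_pos: [0.4535, -0.0056, 0.125]
tool_rot: [0.003, 0.893, 0.45, 0.004]
contact_force: [1.4, -0.4, -1.7]
gripper_width: 0.678
grasp_force: 64.6
tool_pos: [0.472, 0.2296, 0.1203]
tool_rot: [0.0, 0.892, 0.452, 0.001]
contact_force: [1.8, -1.3, -1.1]
gripper_width: 0.682
grasp_force: 64.6
tool_pos: [0.4776, 0.2899, 0.1194]
tool_rot: [0.0, 0.892, 0.451, -0.0]
contact_force: [0.7, 0.1, -1.7]
gripper_width: 0.683
grasp_force: 64.6
d [0.0015 0.0003 0.1149] r [0.0002 0.0002 0.0015] rows 2
```

```bash
python3 -m inch '[{"dx":0.001,"dy":0,"dz":0.03,"rx":0,"ry":0,"rz":0},{"dx":0.001,"dy":0,"dz":0.07,"rx":0,"ry":0,"rz":0},{"dx":0.001,"dy":0,"dz":0.1,"rx":0,"ry":0,"rz":0},{"dx":0.001,"dy":0,"dz":0.113,"rx":0,"ry":0,"rz":0},{"dx":0.001,"dy":0,"dz":0.113,"rx":0,"ry":0,"rz":0}]' | sed -n 2,4p; python3 -m inch '[{"dx":0,"dy":0,"dz":0.001,"rx":0,"ry":0,"rz":0},{"dx":0,"dy":0,"dz":0.001,"rx":0,"ry":0,"rz":0},{"dx":0,"dy":0,"dz":0.001,"rx":0,"ry":0,"rz":0}]' | sed -n 2,4p; python3 -c "
from h import *
go(.4785,.2907,.0275,-36.5)"
```

```text
tool_pos: [0.4778, 0.2903, 0.0284]
tool_rot: [-0.0, 0.893, 0.451, -0.001]
contact_force: [-0.5, 0.5, -0.8]
tool_pos: [0.4787, 0.2915, 0.0289]
tool_rot: [0.0, 0.892, 0.451, 0.001]
contact_force: [0.9, 0.2, -1.4]
d [-0.0009  0.0004  0.0018] r [ 0.0005 -0.0008  0.0019] rows 1
```

```bash
python3 -m inch '[{"dx":0,"dy":0,"dz":0.0025,"rx":0,"ry":0,"rz":0},{"dx":0,"dy":0,"dz":0.0025,"rx":0,"ry":0,"rz":0},{"dx":0,"dy":0,"dz":0.0025,"rx":0,"ry":0,"rz":0}]' | sed -n 2,4p; python3 -m inch '[{"dx":0,"dy":0,"dz":0,"rx":0,"ry":0,"rz":0},{"dx":0,"dy":0,"dz":0,"rx":0,"ry":0,"rz":0},{"dx":0,"dy":0,"dz":0,"rx":0,"ry":0,"rz":0},{"dx":0,"dy":0,"dz":0,"rx":0,"ry":0,"rz":0},{"dx":0,"dy":0,"dz":0,"rx":0,"ry":0,"rz":0}]' 0.6 | sed -n 2,6p; python3 -m inch '[{"dx":0,"dy":0,"dz":-0.02,"rx":0,"ry":0,"rz":0},{"dx":0,"dy":0,"dz":-0.06,"rx":0,"ry":0,"rz":0},{"dx":0,"dy":0,"dz":-0.12,"rx":0,"ry":0,"rz":0},{"dx":0,"dy":0,"dz":-0.18,"rx":0,"ry":0,"rz":0},{"dx":0,"dy":0,"dz":-0.22,"rx":0,"ry":0,"rz":0}]' | sed -n 2,4p;python3 -m inch '[{"dx":0,"dy":0,"dz":0,"rx":0,"ry":0,"rz":0},{"dx":0,"dy":0,"dz":0,"rx":0,"ry":0,"rz":0}]' 1| sed -n 2,2p;python3 -c "
from h import *
cv2.imwrite('pics/s2.png',optics.grab_frame('side')[:,:,::-1])
go(.441,-.337,.2,-36.5);go(.441,-.337,.2,-96)"
```

```text
tool_pos: [0.4787, 0.2916, 0.0267]
tool_rot: [0.0, 0.892, 0.452, 0.001]
contact_force: [0.9, -1.2, 1.5]
tool_pos: [0.478, 0.2914, 0.026]
tool_rot: [-0.0, 0.892, 0.451, -0.0]
contact_force: [-0.4, -0.4, 0.4]
gripper_width: 0.802
grasp_force: 0.0
tool_pos: [0.4793, 0.292, 0.2079]
tool_rot: [0.0, 0.892, 0.451, 0.003]
contact_force: [1.0, -0.6, 0.7]
tool_pos: [0.4787, 0.2917, 0.2044]
d [-0.66    0.4281  0.0029] r [ 0.     -0.      0.0021] rows 13
d [-0.66    0.4281  0.0029] r [-0.     -0.      0.6944] rows 13
```

View pics/s2.png

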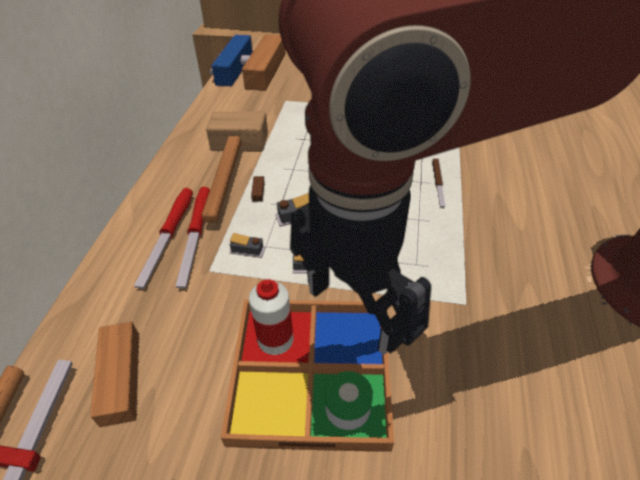

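Glue stands upright in red at (272,320) and wax in green at (347,405). Next, the cork.

```bash
for i in 1 2; do python3 -m inch '[{"dx":-0.05,"dy":0.032,"dz":0,"rx":0,"ry":0,"rz":0},{"dx":-0.1,"dy":0.065,"dz":0,"rx":0,"ry":0,"rz":0},{"dx":-0.15,"dy":0.097,"dz":0,"rx":0,"ry":0,"rz":0},{"dx":-0.2,"dy":0.13,"dz":0,"rx":0,"ry":0,"rz":0},{"dx":-0.25,"dy":0.162,"dz":0,"rx":0,"ry":0,"rz":0}]' | sed -n 2,2p; done; python3 -m inch '[{"dx":-0.05,"dy":0.032,"dz":0,"rx":0,"ry":0,"rz":0.09},{"dx":-0.1,"dy":0.065,"dz":0,"rx":0,"ry":0,"rz":0.18},{"dx":-0.16,"dy":0.104,"dz":0,"rx":0,"ry":0,"rz":0.27},{"dx":-0.16,"dy":0.104,"dz":0,"rx":0,"ry":0,"rz":0.36},{"dx":-0.16,"dy":0.104,"dz":0,"rx":0,"ry":0,"rz":0.45}]' | sed -n 2,2p;python3 -m inch '[{"dx":0,"dy":0,"dz":0,"rx":0,"ry":0,"rz":0.09},{"dx":0,"dy":0,"dz":0,"rx":0,"ry":0,"rz":0.18},{"dx":0,"dy":0,"dz":0,"rx":0,"ry":0,"rz":0.244},{"dx":0,"dy":0,"dz":0,"rx":0,"ry":0,"rz":0.244},{"dx":0,"dy":0,"dz":0,"rx":0,"ry":0,"rz":0.244}]' | sed -n 2,2p;python3 -c "
from h import *
c=optics.camera_info('wrist'); f=optics.grab_frame('wrist')
o=nets.outline_of('wrist','cork')
for d in o:
  print(d['confidence'],d['bbox'])
  if np.hypot(*(proj(c,[[.441,-.337,.03]])[0]-d['bbox'][:2]))<60:
    q,v=fit('cork',[(c,d['pixels'].astype(float))],[.441,-.337,-.1]); print(q,np.degrees(q[2]),v); go(q[0],q[1],.005,np.degrees(q[2])-90)"
```

```text
tool_pos: [0.4624, 0.0519, 0.2]
tool_pos: [0.4484, -0.1857, 0.2001]
tool_pos: [0.4397, -0.338, 0.1994]
tool_pos: [0.4406, -0.3362, 0.2005]
0.82 [320.5, 218.7, 50.6, 86.6]
[ 0.44137883 -0.33887061 -0.20841787] -11.941464329044516 0.9328306205196871
d [0.0012 0.0032 0.2453] r [-0.0006  0.0008  0.0704] rows 4
```

```bash
python3 -m inch '[{"dx":0.001,"dy":0.003,"dz":0.05,"rx":0,"ry":0,"rz":0.06},{"dx":0.001,"dy":0.003,"dz":0.11,"rx":0,"ry":0,"rz":0.06},{"dx":0.001,"dy":0.003,"dz":0.17,"rx":0,"ry":0,"rz":0.06},{"dx":0.001,"dy":0.003,"dz":0.21,"rx":0,"ry":0,"rz":0.06},{"dx":0.001,"dy":0.003,"dz":0.23,"rx":0,"ry":0,"rz":0.06}]' | sed -n 2,4p; python3 -m inch '[{"dx":0,"dy":0,"dz":0.01,"rx":0,"ry":0,"rz":0},{"dx":0,"dy":0,"dz":0.01,"rx":0,"ry":0,"rz":0},{"dx":0,"dy":0,"dz":0.01,"rx":0,"ry":0,"rz":0}]' | sed -n 2,4p; for i in 1 2; do python3 -m inch '[{"dx":0,"dy":0,"dz":0,"rx":0,"ry":0,"rz":0},{"dx":0,"dy":0,"dz":0,"rx":0,"ry":0,"rz":0},{"dx":0,"dy":0,"dz":0,"rx":0,"ry":0,"rz":0},{"dx":0,"dy":0,"dz":0,"rx":0,"ry":0,"rz":0},{"dx":0,"dy":0,"dz":0,"rx":0,"ry":0,"rz":0}]' -1; done; python3 -c "
from h import *
go(.5794,.3058,.12,-102)
go(.5794,.3058,.12,-81.5)"
```

```text
tool_pos: [0.4396, -0.3371, 0.014]
tool_rot: [-0.002, 0.995, -0.097, -0.003]
contact_force: [0.9, 0.8, -0.5]
tool_pos: [0.443, -0.3405, 0.0122]
tool_rot: [0.001, 0.995, -0.097, 0.001]
contact_force: [1.3, -0.9, -0.2]
time: 20.1
tool_pos: [0.4425, -0.34, 0.0114]
tool_rot: [0.001, 0.995, -0.097, 0.001]
contact_force: [0.6, -0.5, 5.7]
gripper_width: 0.503
grasp_force: 63.1
time: 20.6
tool_pos: [0.4425, -0.34, 0.0114]
tool_rot: [0.001, 0.995, -0.097, 0.001]
contact_force: [-0.0, 0.2, 5.9]
gripper_width: 0.502
grasp_force: 63.1
d [ 0.0124 -0.825  -0.1367] r [ 0.0007 -0.0012  0.0102] rows 14
d [ 0.0124 -0.825  -0.1367] r [ 0.0009 -0.001  -0.2284] rows 14
```

```bash
python3 -m inch '[{"dx":0,"dy":0,"dz":-0.02,"rx":0,"ry":0,"rz":0},{"dx":0,"dy":0,"dz":-0.06,"rx":0,"ry":0,"rz":0},{"dx":0,"dy":0,"dz":-0.12,"rx":0,"ry":0,"rz":0},{"dx":0,"dy":0,"dz":-0.18,"rx":0,"ry":0,"rz":0},{"dx":0,"dy":0,"dz":-0.236,"rx":0,"ry":0,"rz":0}]' | sed -n 2,6p; for i in 1 2; do python3 -m inch '[{"dx":0,"dy":-0.055,"dz":0,"rx":0,"ry":0,"rz":0},{"dx":0,"dy":-0.11,"dz":0,"rx":0,"ry":0,"rz":0},{"dx":0,"dy":-0.165,"dz":0,"rx":0,"ry":0,"rz":0},{"dx":0,"dy":-0.22,"dz":0,"rx":0,"ry":0,"rz":0},{"dx":0.004,"dy":-0.275,"dz":0,"rx":0,"ry":0,"rz":0}]' | sed -n 2,6p; done;  python3 -m inch '[{"dx":0.004,"dy":-0.055,"dz":0,"rx":0,"ry":0,"rz":-0.06},{"dx":0.004,"dy":-0.11,"dz":0,"rx":0,"ry":0,"rz":-0.12},{"dx":0.004,"dy":-0.165,"dz":0,"rx":0,"ry":0,"rz":-0.18},{"dx":0.004,"dy":-0.22,"dz":0,"rx":0,"ry":0,"rz":-0.228},{"dx":0.004,"dy":-0.275,"dz":0,"rx":0,"ry":0,"rz":-0.228}]' | sed -n 2,6p; python3 -m inch '[{"dx":0,"dy":0,"dz":0,"rx":0,"ry":0,"rz":0},{"dx":0,"dy":0,"dz":0,"rx":0,"ry":0,"rz":0}]' | sed -n 2,2p;python3 -c "
from h import *
go(.5794,.3058,.0205,-81.5)"
```

```text
tool_pos: [0.4413, -0.3389, 0.2015]
tool_rot: [0.0, 0.995, -0.097, 0.0]
contact_force: [0.7, -1.2, -1.4]
gripper_width: 0.507
grasp_force: 62.5
tool_pos: [0.4868, -0.1222, 0.1993]
tool_rot: [0.0, 0.995, -0.097, 0.0]
contact_force: [1.4, 0.2, -1.2]
gripper_width: 0.501
grasp_force: 62.6
tool_pos: [0.5324, 0.0931, 0.1994]
tool_rot: [0.0, 0.995, -0.097, -0.0]
contact_force: [0.1, -0.1, -0.2]
gripper_width: 0.504
grasp_force: 62.6
tool_pos: [0.5781, 0.3082, 0.1992]
tool_rot: [0.0, 0.997, 0.075, -0.0]
contact_force: [0.1, -0.0, -0.6]
gripper_width: 0.509
grasp_force: 62.6
tool_pos: [0.5779, 0.3071, 0.1987]
d [0.0018 0.0018 0.2227] r [0.0005 0.0008 0.0008] rows 4
```

```bash
python3 -m inch '[{"dx":0.002,"dy":0,"dz":0.05,"rx":0,"ry":0,"rz":0},{"dx":0.002,"dy":0,"dz":0.1,"rx":0,"ry":0,"rz":0},{"dx":0.002,"dy":0,"dz":0.15,"rx":0,"ry":0,"rz":0},{"dx":0.002,"dy":0,"dz":0.19,"rx":0,"ry":0,"rz":0},{"dx":0.002,"dy":0,"dz":0.216,"rx":0,"ry":0,"rz":0}]' | sed -n 2,4p; python3 -m inch '[{"dx":0,"dy":0,"dz":0.003,"rx":0,"ry":0,"rz":0},{"dx":0,"dy":0,"dz":0.003,"rx":0,"ry":0,"rz":0},{"dx":0,"dy":0,"dz":0.003,"rx":0,"ry":0,"rz":0}]' | sed -n 2,4p; python3 -c "
from h import *
go(.5794,.3058,.0205,-81.5)"
```

```text
tool_pos: [0.5781, 0.3043, 0.023]
tool_rot: [0.001, 0.997, 0.073, -0.002]
contact_force: [-1.4, 0.7, -1.3]
tool_pos: [0.5811, 0.3064, 0.0255]
tool_rot: [-0.0, 0.997, 0.074, 0.001]
contact_force: [-0.1, -0.3, 0.6]
d [-0.0022  0.0005  0.0063] r [-0.0002 -0.0014 -0.0008] rows 1
```

```bash
python3 -m inch '[{"dx":0,"dy":0,"dz":0.003,"rx":0,"ry":0,"rz":0},{"dx":0,"dy":0,"dz":0.0055,"rx":0,"ry":0,"rz":0},{"dx":0,"dy":0,"dz":0.0055,"rx":0,"ry":0,"rz":0},{"dx":0,"dy":0,"dz":0.0055,"rx":0,"ry":0,"rz":0}]' | sed -n 2,4p; python3 -c "
from h import *
go(.5794,.3058,.0205,-81.5)"
```

```text
tool_pos: [0.5808, 0.3069, 0.0204]
tool_rot: [-0.0, 0.997, 0.074, 0.001]
contact_force: [0.5, -1.2, 3.7]
d [-0.0019  0.0011 -0.0002] r [-0.0001 -0.001  -0.0003] rows 1
```

```bash
python3 -m inch '[{"dx":0,"dy":0,"dz":0,"rx":0,"ry":0,"rz":0},{"dx":0,"dy":0,"dz":0,"rx":0,"ry":0,"rz":0},{"dx":0,"dy":0,"dz":0,"rx":0,"ry":0,"rz":0},{"dx":0,"dy":0,"dz":0,"rx":0,"ry":0,"rz":0},{"dx":0,"dy":0,"dz":0,"rx":0,"ry":0,"rz":0}]' 0.25 | sed -n 2,6p; python3 -m inch '[{"dx":0,"dy":0,"dz":-0.02,"rx":0,"ry":0,"rz":0},{"dx":0,"dy":0,"dz":-0.06,"rx":0,"ry":0,"rz":0},{"dx":0,"dy":0,"dz":-0.12,"rx":0,"ry":0,"rz":0},{"dx":0,"dy":0,"dz":-0.18,"rx":0,"ry":0,"rz":0},{"dx":0,"dy":0,"dz":-0.225,"rx":0,"ry":0,"rz":0}]' | sed -n 2,4p;python3 -m inch '[{"dx":0,"dy":0,"dz":0,"rx":0,"ry":0,"rz":0},{"dx":0,"dy":0,"dz":0,"rx":0,"ry":0,"rz":0}]' | sed -n 2,2p;python3 -c "
from h import *
go(.622,-.0635,.2,-64)"
```

```text
tool_pos: [0.5799, 0.3067, 0.0191]
tool_rot: [0.0, 0.997, 0.074, -0.0]
contact_force: [-0.4, -0.1, 0.2]
gripper_width: 0.624
grasp_force: 0.0
tool_pos: [0.5811, 0.3071, 0.2048]
tool_rot: [-0.001, 0.997, 0.074, 0.003]
contact_force: [1.5, 0.9, 0.1]
tool_pos: [0.5809, 0.307, 0.2023]
d [-0.0175  0.4657  0.0023] r [-2.00e-04 -2.90e-03 -2.04e-01] rows 8
```

```bash
python3 -m inch '[{"dx":0,"dy":0.055,"dz":0,"rx":0,"ry":0,"rz":0},{"dx":0,"dy":0.11,"dz":0,"rx":0,"ry":0,"rz":0},{"dx":0,"dy":0.165,"dz":0,"rx":0,"ry":0,"rz":0},{"dx":0,"dy":0.22,"dz":0,"rx":0,"ry":0,"rz":0},{"dx":-0.01,"dy":0.275,"dz":0,"rx":0,"ry":0,"rz":0}]' 0.5| sed -n 2,2p; python3 -m inch '[{"dx":-0.007,"dy":0.055,"dz":0,"rx":0,"ry":0,"rz":-0.07},{"dx":-0.007,"dy":0.11,"dz":0,"rx":0,"ry":0,"rz":-0.14},{"dx":-0.007,"dy":0.165,"dz":0,"rx":0,"ry":0,"rz":-0.204},{"dx":-0.007,"dy":0.191,"dz":0,"rx":0,"ry":0,"rz":-0.204},{"dx":-0.007,"dy":0.191,"dz":0,"rx":0,"ry":0,"rz":-0.204}]' | sed -n 2,2p; python3 -m inch '[{"dx":0,"dy":0,"dz":0,"rx":0,"ry":0,"rz":0},{"dx":0,"dy":0,"dz":0,"rx":0,"ry":0,"rz":0}]' | sed -n 2,2p;python3 -c "
from h import *
c=optics.camera_info('wrist'); f=optics.grab_frame('wrist'); cv2.imwrite('pics/w3.png',f[:,:,::-1])
o=nets.outline_of('wrist','plane')
for d in o:
  print(d['confidence'],d['bbox'])
  if np.hypot(*(proj(c,[[.622,-.0635,.03]])[0]-d['bbox'][:2]))<60:
    q,v=fit('plane',[(c,d['pixels'].astype(float))],[.622,-.0635,.45]); print(q,np.degrees(q[2]),v); go(q[0],q[1],.005,np.degrees(q[2])-90)"
```

```text
tool_pos: [0.6037, 0.0862, 0.1972]
tool_pos: [0.6206, -0.0667, 0.1972]
tool_pos: [0.6209, -0.0629, 0.1983]
0.9 [317.4, 216.7, 37.3, 88.2]
[ 0.6212248  -0.06621749  0.45915785] 26.30780693195684 0.942303042196858
d [-0.0018  0.0041  0.2423] r [-0.0004  0.0004 -0.0025] rows 4
0.86 [205.8, 195.6, 72.3, 44.4]
0.55 [250.9, 97.7, 54.5, 71.7]
```

View pics/w3.png

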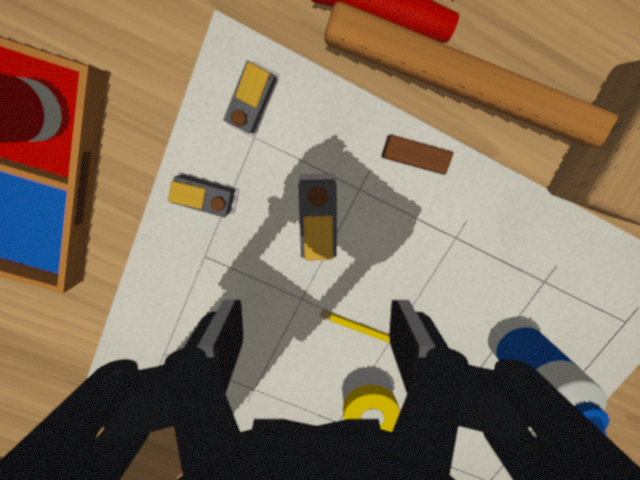

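The plane is at (317,217) and fits the 78 mm size at IoU 0.94. The two smaller ones, at (201,195) and (250,97), stay. Descending gently.

```bash
python3 -m inch '[{"dx":-0.002,"dy":0.003,"dz":0.05,"rx":0,"ry":0,"rz":0},{"dx":-0.002,"dy":0.003,"dz":0.11,"rx":0,"ry":0,"rz":0},{"dx":-0.002,"dy":0.003,"dz":0.17,"rx":0,"ry":0,"rz":0},{"dx":-0.002,"dy":0.003,"dz":0.205,"rx":0,"ry":0,"rz":0},{"dx":-0.002,"dy":0.003,"dz":0.22,"rx":0,"ry":0,"rz":0}]' | sed -n 2,4p; python3 -m inch '[{"dx":0,"dy":0,"dz":0.005,"rx":0,"ry":0,"rz":0},{"dx":0,"dy":0,"dz":0.012,"rx":0,"ry":0,"rz":0},{"dx":0,"dy":0,"dz":0.012,"rx":0,"ry":0,"rz":0},{"dx":0,"dy":0,"dz":0.012,"rx":0,"ry":0,"rz":0}]' | sed -n 2,4p; python3 -c "
from h import *
go(.6215,-.0655,.004,-63.7)"
```

```text
tool_pos: [0.6182, -0.0652, 0.0191]
tool_rot: [-0.002, 0.974, 0.226, -0.003]
contact_force: [-0.8, 0.4, 0.4]
tool_pos: [0.6225, -0.0671, 0.0156]
tool_rot: [0.001, 0.974, 0.225, 0.001]
contact_force: [1.0, -0.1, -0.2]
d [-0.0003 -0.0024  0.0144] r [ 0.0013 -0.0016 -0.0034] rows 1
```

```bash
python3 -m inch '[{"dx":0,"dy":-0.001,"dz":0.007,"rx":0,"ry":0,"rz":0},{"dx":0,"dy":-0.001,"dz":0.014,"rx":0,"ry":0,"rz":0},{"dx":0,"dy":-0.001,"dz":0.014,"rx":0,"ry":0,"rz":0},{"dx":0,"dy":-0.001,"dz":0.014,"rx":0,"ry":0,"rz":0}]' | sed -n 2,4p; for i in 1 2; do python3 -m inch '[{"dx":0,"dy":0,"dz":0,"rx":0,"ry":0,"rz":0},{"dx":0,"dy":0,"dz":0,"rx":0,"ry":0,"rz":0},{"dx":0,"dy":0,"dz":0,"rx":0,"ry":0,"rz":0},{"dx":0,"dy":0,"dz":0,"rx":0,"ry":0,"rz":0},{"dx":0,"dy":0,"dz":0,"rx":0,"ry":0,"rz":0}]' -1|sed -n 2,6p; done; python3 -c "
from h import *
go(.4937,.1898,.2,-63.7); go(.4937,.1898,.2,8.5)"
```

```text
tool_pos: [0.6205, -0.0661, 0.002]
tool_rot: [-0.0, 0.974, 0.225, -0.0]
contact_force: [-0.4, -0.1, 0.0]
tool_pos: [0.6213, -0.0662, 0.003]
tool_rot: [0.0, 0.974, 0.225, 0.0]
contact_force: [0.4, 0.2, 2.0]
gripper_width: 0.387
grasp_force: 60.9
tool_pos: [0.6213, -0.0662, 0.003]
tool_rot: [0.0, 0.974, 0.225, 0.0]
contact_force: [0.8, 0.5, 4.5]
gripper_width: 0.394
grasp_force: 61.2
d [-0.0028 -0.3574 -0.2465] r [ 0.0003 -0.0005 -0.0035] rows 7
d [-0.0028 -0.3574 -0.2465] r [ 6.000e-04 -3.000e-04 -8.436e-01] rows 9
```

```bash
python3 -m inch '[{"dx":0,"dy":0,"dz":-0.015,"rx":0,"ry":0,"rz":0},{"dx":0,"dy":0,"dz":-0.06,"rx":0,"ry":0,"rz":0},{"dx":0,"dy":0,"dz":-0.12,"rx":0,"ry":0,"rz":0},{"dx":0,"dy":0,"dz":-0.17,"rx":0,"ry":0,"rz":0},{"dx":0,"dy":0,"dz":-0.21,"rx":0,"ry":0,"rz":0}]' | sed -n 2,6p; python3 -m inch '[{"dx":0,"dy":-0.05,"dz":0,"rx":0,"ry":0,"rz":-0.08},{"dx":0,"dy":-0.1,"dz":0,"rx":0,"ry":0,"rz":-0.16},{"dx":0,"dy":-0.15,"dz":0,"rx":0,"ry":0,"rz":-0.24},{"dx":-0.003,"dy":-0.2,"dz":0,"rx":0,"ry":0,"rz":-0.32},{"dx":-0.003,"dy":-0.25,"dz":0,"rx":0,"ry":0,"rz":-0.4}]' | sed -n 2,6p; python3 -m inch '[{"dx":0,"dy":0,"dz":0,"rx":0,"ry":0,"rz":0}]' | sed -n 2,2p;python3 -c "
from h import *
go(.4937,.1898,.17,8.5)"
```

```text
tool_pos: [0.6204, -0.0663, 0.1726]
tool_rot: [0.0, 0.974, 0.225, 0.0]
contact_force: [-0.0, 0.0, -2.9]
gripper_width: 0.385
grasp_force: 60.5
tool_pos: [0.5287, 0.1134, 0.1693]
tool_rot: [-0.0, 0.863, 0.505, -0.001]
contact_force: [0.2, 0.8, -3.0]
gripper_width: 0.388
grasp_force: 60.5
tool_pos: [0.5276, 0.1157, 0.169]
d [ 0.06   -0.0822 -0.001 ] r [-2.900e-03 -1.000e-04 -4.395e-01] rows 5
```

```bash
python3 -m inch '[{"dx":0.02,"dy":-0.03,"dz":0,"rx":0,"ry":0,"rz":-0.09},{"dx":0.04,"dy":-0.06,"dz":0,"rx":0,"ry":0,"rz":-0.18},{"dx":0.06,"dy":-0.082,"dz":0,"rx":0,"ry":0,"rz":-0.27},{"dx":0.06,"dy":-0.082,"dz":0,"rx":0,"ry":0,"rz":-0.36},{"dx":0.06,"dy":-0.082,"dz":0,"rx":0,"ry":0,"rz":-0.44}]' | sed -n 2,6p; python3 -m inch '[{"dx":0,"dy":0,"dz":0,"rx":0,"ry":0,"rz":0},{"dx":0,"dy":0,"dz":0,"rx":0,"ry":0,"rz":0}]' | sed -n 2,2p;python3 -c "
from h import *
go(.4937,.1898,.012,8.5)"
```

```text
tool_pos: [0.4967, 0.1866, 0.1695]
tool_rot: [-0.0, 0.653, 0.758, -0.001]
contact_force: [-0.1, -0.8, -2.5]
gripper_width: 0.387
grasp_force: 60.9
tool_pos: [0.4973, 0.1861, 0.1699]
d [ 0.0053 -0.0036  0.1973] r [-0.0009  0.0003 -0.0058] rows 4
```

```bash
python3 -m inch '[{"dx":0.005,"dy":-0.004,"dz":0.04,"rx":0,"ry":0,"rz":-0.006},{"dx":0.005,"dy":-0.004,"dz":0.09,"rx":0,"ry":0,"rz":-0.006},{"dx":0.005,"dy":-0.004,"dz":0.14,"rx":0,"ry":0,"rz":-0.006},{"dx":0.005,"dy":-0.004,"dz":0.175,"rx":0,"ry":0,"rz":-0.006},{"dx":0.005,"dy":-0.004,"dz":0.185,"rx":0,"ry":0,"rz":-0.006}]' | sed -n 2,4p; python3 -m inch '[{"dx":0,"dy":0,"dz":0.003,"rx":0,"ry":0,"rz":0},{"dx":0,"dy":0,"dz":0.007,"rx":0,"ry":0,"rz":0},{"dx":0,"dy":0,"dz":0.007,"rx":0,"ry":0,"rz":0},{"dx":0,"dy":0,"dz":0.007,"rx":0,"ry":0,"rz":0}]' | sed -n 2,4p; python3 -c "
from h import *
go(.4937,.1898,.012,8.5)"
```

```text
tool_pos: [0.4906, 0.1889, 0.0183]
tool_rot: [-0.002, 0.652, 0.758, -0.003]
contact_force: [-0.4, -0.7, -3.6]
tool_pos: [0.4953, 0.1905, 0.0186]
tool_rot: [0.001, 0.651, 0.759, 0.001]
contact_force: [-0.9, -0.4, -3.7]
d [-0.0005 -0.0021  0.0083] r [ 0.002  -0.0001  0.0022] rows 1
```

```bash
python3 -m inch '[{"dx":0,"dy":-0.001,"dz":0.004,"rx":0,"ry":0,"rz":0},{"dx":0,"dy":-0.001,"dz":0.0075,"rx":0,"ry":0,"rz":0},{"dx":0,"dy":-0.001,"dz":0.0075,"rx":0,"ry":0,"rz":0},{"dx":0,"dy":-0.001,"dz":0.0075,"rx":0,"ry":0,"rz":0}]' | sed -n 2,4p; python3 -c "
from h import *
go(.4937,.1898,.012,8.5)"
```

```text
tool_pos: [0.4938, 0.1903, 0.0119]
tool_rot: [0.0, 0.651, 0.759, 0.0]
contact_force: [-0.4, -1.3, 4.9]
d [-0.0006 -0.0002 -0.0001] r [ 0.0007 -0.0001  0.0024] rows 1
```

```bash
python3 -m inch '[{"dx":0,"dy":0,"dz":0,"rx":0,"ry":0,"rz":0},{"dx":0,"dy":0,"dz":0,"rx":0,"ry":0,"rz":0},{"dx":0,"dy":0,"dz":0,"rx":0,"ry":0,"rz":0},{"dx":0,"dy":0,"dz":0,"rx":0,"ry":0,"rz":0},{"dx":0,"dy":0,"dz":0,"rx":0,"ry":0,"rz":0}]' 0.15 | sed -n 2,6p; python3 -m inch '[{"dx":0,"dy":0,"dz":-0.02,"rx":0,"ry":0,"rz":0},{"dx":0,"dy":0,"dz":-0.06,"rx":0,"ry":0,"rz":0},{"dx":0,"dy":0,"dz":-0.12,"rx":0,"ry":0,"rz":0},{"dx":0,"dy":0,"dz":-0.18,"rx":0,"ry":0,"rz":0},{"dx":0,"dy":0,"dz":-0.24,"rx":0,"ry":0,"rz":0}]' | sed -n 2,4p; for i in 1 2; do python3 -m inch '[{"dx":-0.05,"dy":-0.01,"dz":0,"rx":0,"ry":0,"rz":0},{"dx":-0.1,"dy":-0.02,"dz":0,"rx":0,"ry":0,"rz":0},{"dx":-0.15,"dy":-0.03,"dz":0,"rx":0,"ry":0,"rz":0},{"dx":-0.2,"dy":-0.04,"dz":0,"rx":0,"ry":0,"rz":0},{"dx":-0.2,"dy":-0.04,"dz":0,"rx":0,"ry":0,"rz":0}]' | sed -n 2,2p; done; python3 - <<'E'
from h import *
a=optics.grab_frame('side'); b=optics.grab_frame('top')
A=cv2.resize(a[250:460,200:420],None,fx=2.6,fy=2.6); B=cv2.resize(b[180:320,130:270],None,fx=2.6,fy=2.6); cv2.imwrite('pics/end_side.png',A[:,:,::-1]); cv2.imwrite('pics/end_top.png',b[:,:,::-1]); print(state()['time'])
E
```

```text
tool_pos: [0.4931, 0.19, 0.0107]
tool_rot: [-0.0, 0.651, 0.759, -0.0]
contact_force: [0.0, -0.2, 0.0]
gripper_width: 0.574
grasp_force: 0.0
tool_pos: [0.4927, 0.19, 0.2046]
tool_rot: [-0.0, 0.651, 0.759, -0.0]
contact_force: [0.2, 0.8, 0.0]
tool_pos: [0.4856, 0.0235, 0.2029]
tool_pos: [0.4782, -0.139, 0.203]
34.0
```

View pics/end_side.png

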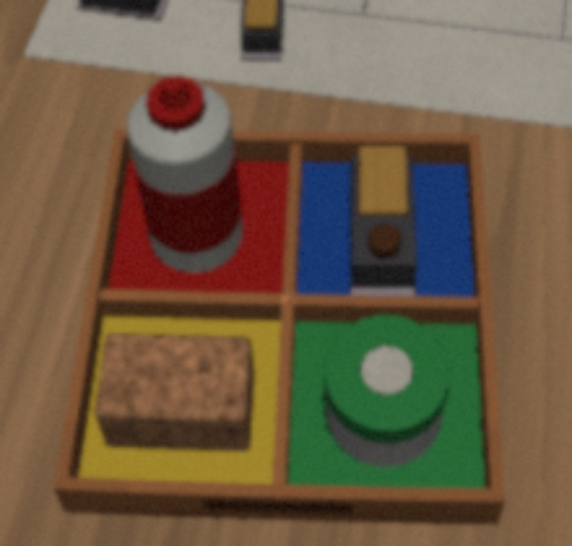

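View pics/end_top.png

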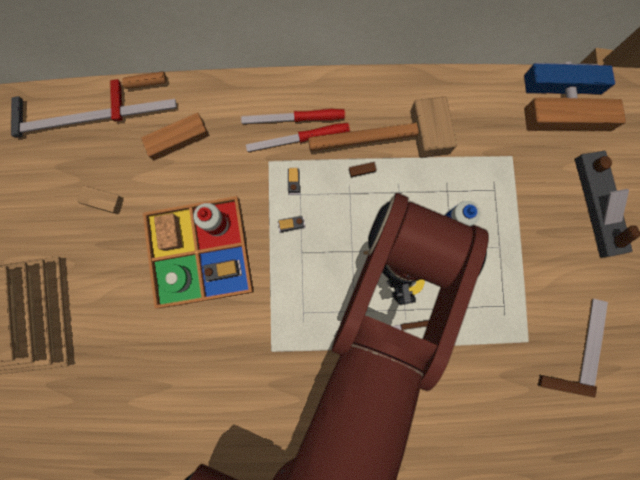

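All four sit flat in their bays: glue on red, plane on blue, cork on yellow and wax on green. The blue bottle (464,213) is where it was, and the visible part of the yellow tin (417,287) fits its old place. The arm is clear.

```bash
python3 -c "
from plant import ticket
print(ticket.job_done())"
```

```text
the job is handed in; nothing more can be done
None
```

I handed the job in at 34 s: the glue is in the red bay, the wax in green, the cork in yellow and the 78 mm plane in blue, each upright and flat, and I never touched the blue-capped bottle or the yellow-lidded tin.

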